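# Load the revolving medicine organiser, labels up

## Task

Put every medicine tin on the table into the revolving organiser, each flat in a bay of its own with its red-spotted label face up: tip it a quarter turn at a time until the spot is on top, load it at the bay the clear cover leaves open, and turn the knob to the next click for an empty bay. Finish with an empty bay clicked in place at the opening. Leave the lota, jar, soap case and clothes peg alone.

Things in the scene. Friction and masses are not known exactly. Their poses are not given: they have to be found in the camera images.
- organiser: organiser's fixed teal base, a disc 300 mm across; origin at the centre of its underside, on the turret axis, z up. Its -x side (red strip) is open. A clear cover (88 to 92 mm above the table, on 3 thin posts) hides all beyond x = -50 mm, out to x = 165 and |y| = 166, save a slot |y| < 40 from its front edge to x = 40 for the knob. Only the opening's bay can be loaded.
- turret (a joint): angle (rad, anticlockwise from above) of the cream five-bay turret, 280 mm across, bay floors 26 mm above the table. Turns both ways (stops at +-9). A spring detent clicks at every multiple of 72 degrees (2*pi/5): from anywhere between it pulls slowly to the nearest click with about 0.1 N m, so left within 25 degrees of a click it goes home by itself once the knob is let go.
- knob (a point): middle of the turret's teal knob: an upright bar 56 mm long, 16 mm thick, 28 mm high (100 to 128 mm above the table), on the turret's axis, turning with it; its length lies along this frame's x. Nothing but the cover plate (top at 92 mm) is near it.
- opening (a point): point on the organiser's fixed frame at bay-floor height (26 mm above the table), 95 mm from the axis towards its open side: where the centre of the bay at the opening lies when the turret is clicked in place. Axes as the organiser's: x points from here to the knob, y across the bay.
- bay0 (a point): centre of the floor of bay 0, 95 mm from the turret axis, turning with it (at the opening when the turret is at 0 degrees or full turns from that). Bays are wedges between radial ribs 6 mm thick, 14 mm high, with a 10 mm high lip 129 mm from the axis. About 130 mm wide at the middle: a tin laid with its 62 mm length along the opening's y leaves finger room at its ends.
- bay1 (a point): centre of the floor of bay 1, 95 mm from the turret axis, turning with it (at the opening when the turret is at -72 degrees or full turns from that). Bays are wedges between radial ribs 6 mm thick, 14 mm high, with a 10 mm high lip 129 mm from the axis. About 130 mm wide at the middle: a tin laid with its 62 mm length along the opening's y leaves finger room at its ends.
- bay2 (a point): centre of the floor of bay 2, 95 mm from the turret axis, turning with it (at the opening when the turret is at -144 degrees or full turns from that). Bays are wedges between radial ribs 6 mm thick, 14 mm high, with a 10 mm high lip 129 mm from the axis. About 130 mm wide at the middle: a tin laid with its 62 mm length along the opening's y leaves finger room at its ends.
- bay3 (a point): centre of the floor of bay 3, 95 mm from the turret axis, turning with it (at the opening when the turret is at -216 degrees or full turns from that). Bays are wedges between radial ribs 6 mm thick, 14 mm high, with a 10 mm high lip 129 mm from the axis. About 130 mm wide at the middle: a tin laid with its 62 mm length along the opening's y leaves finger room at its ends.
- bay4 (a point): centre of the floor of bay 4, 95 mm from the turret axis, turning with it (at the opening when the turret is at -288 degrees or full turns from that). Bays are wedges between radial ribs 6 mm thick, 14 mm high, with a 10 mm high lip 129 mm from the axis. About 130 mm wide at the middle: a tin laid with its 62 mm length along the opening's y leaves finger room at its ends.
- blue_tin: blue medicine tin, a closed box 50 x 62 x 50 mm (62 along its own y), about 0.15 kg, origin at its centre. Its label face, white with a round red spot 34 mm across, is its +x face. May be absent.
- blue_tin_label (a point): centre of the blue tin's red-spotted label face, 25 mm from its centre (axes as the tin's).
- green_tin: green medicine tin, a closed box 50 x 62 x 50 mm (62 along its own y), about 0.15 kg, origin at its centre. Its label face, white with a round red spot 34 mm across, is its -x face. May be absent.
- green_tin_label (a point): centre of the green tin's red-spotted label face, 25 mm from its centre (axes as the tin's).
- yellow_tin: yellow medicine tin, a closed box 50 x 62 x 50 mm (62 along its own y), about 0.15 kg, origin at its centre. Its label face, white with a round red spot 34 mm across, is its -z face. May be absent.
- yellow_tin_label (a point): centre of the yellow tin's red-spotted label face, 25 mm from its centre (axes as the tin's).
- grey_tin: grey medicine tin, a closed box 50 x 62 x 50 mm (62 along its own y), about 0.15 kg, origin at its centre. Its label face, white with a round red spot 34 mm across, is its -z face. May be absent.
- grey_tin_label (a point): centre of the grey tin's red-spotted label face, 25 mm from its centre (axes as the tin's).
- lota: round steel lota (water pot), 106 mm wide, 95 mm high; origin under its centre. Leave alone.
- jar: small brown glass jar with a red twist cap, 54 mm wide, 75 mm high; origin under its centre. Leave alone.
- soap_case: green plastic soap case, shut, 70 x 107 x 38 mm; origin under its centre. Leave alone.
- peg: pink plastic clothes peg lying flat, 80 mm long, 8 mm high; origin under its centre. Leave alone.
Mind the look-alikes: they are no part of the job. Of the things shaped like the yellow_tin, the yellow one is meant.

How it is judged:
By the outcome, as a careful person would: the job done as asked, in the order asked, and still so for the second after the job is handed in, with the robot touching nothing.
Of blue_tin, green_tin, yellow_tin, grey_tin only 2 to 3 are there at a start; the rules pass over those that are not, and their reading is None.
At some moment in a run one of blue_tin, green_tin, yellow_tin, grey_tin may be knocked a few centimetres aside while the robot is not near it.
Once in a run the grip may slacken for a moment while it holds something.
It also fails if it takes over 210 s, if anything falls off the work surface, if the arm or the gripper's body presses on something with over 40 N, if the wrist force passes 120 N, or if a joint passes its speed limit or range.

## Robot

A 6-joint arm with a two-finger parallel gripper is mounted at the origin on the work surface. World frame = base frame: x ahead of the robot, y to its left, z up, the work surface at z = 0. Lengths are in m, angles in degrees, forces in N, time in s.
With the tool pointing down it reaches from about 0.375 to 0.9 m from the base axis. Payload 3.1 kg.
Tool frame: the origin (TCP) lies at the very end of the fingers, on their centre line; the grasp point (between the pads) lies bot.grip_point_offset behind it (bot.grip_point_offset is the distance from the TCP to the grasp point, in m); z points along the fingers, y is the line along which they close (so a half turn about z gives the same grasp; the last joint's range is limited). The gripper opens to 87 mm and grips with 3 to 60 N. Pads are 19 mm wide; open, the fingers measure 117 mm over their backs; the gripper's body (75 mm by 190 mm) begins 51 mm behind the grasp point.
Start: joints at [-78.982, 30.224, 82.088, -0, 67.689, -10.227], TCP at [0.226, -0.582, 0.223] pointing down, gripper open.
Joint ranges: [-176.69, 176.69], [-43.24, 126.21], [12.49, 139.97], [-82, 262], [0, 151.66], [-163.58, 163.58]. Speed limits (degrees/s): [159.86, 159.86, 180, 180, 180, 180].

## Interface

Orientations are given as a 3x3 rotation matrix whose columns are the frame's x, y, z axes.
In Python, from rig import bot, viewer, ticket gives the robot as it stands.
- The arm moves only by the tool servo_tool, never from a script. Its argument "targets" is a list of rows, each an object with "offset": the shift along the tool's x, y, z in m, a list of three; "dr": the turn, a rotation vector about the tool's x, y, z in degrees, a list of three. In form: [{"offset": [x, y, z], "dr": [ax, ay, az]}, ...]. A call has 1 to 20 rows; each row is the pose to reach, as a shift and turn from the pose commanded when the call began, along the tool's axes at that moment; what a row does not reach only later rows make up. A row lasts 1/12 s, in which the tool goes at most 41.7 mm and 7.16 degrees, less where a joint would pass 70% of its speed; a pose out of reach is approached as far as the arm can. A call with a gripper value outside its range is refused whole. "gripper" is the gripper command: -1 is fully open, 1 is shut, values between are in proportion, set as the call begins (left out, the last holds). The fingers move at their own pace and stop on an object; the grip force is fixed at half the most. Time passes only in rows, so rows that repeat a pose let the fingers close. It gives the time, the measured TCP pose, the force, the opening and the grip force at its end, in the units of the state.
- bot.read_state(): the state, without advancing time (a new reading comes with each control period).
- viewer.capture(name): name is "side" or "top"; returns a dict with "color" (420x560x3 uint8, red, green, blue), "camera_matrix" (3x3 intrinsics, pixels), "R" (3x3) and "t" (3): a world point X has camera coordinates R X + t. Camera axes: x right, y down, z forward; pixel columns grow to the right and rows downward; lengths in m; the calibration is good to about 2 mm. A picture is of the moment at which its call begins. There is no depth.
- ticket.hand_in(): hands the job in; it is judged then, once.
The state is a dict: "time_s": time; "joint_positions": joint angles; "qvel": joint speeds; "tau": joint torques, N m; "position": TCP position; "tcp_rot": TCP orientation; "force": force on the tool from outside, world axes, zero at the start; "moment": the same for the moment, N m; "opening": opening from 0.0 (shut) to 1.0 (fully open); "grasp_force": force on a finger pad.
Only numpy, scipy, OpenCV 4.12 (cv2) and the standard library are available. Lean on these libraries where they do the work, as an engineer would, in place of code of your own. Each camera call takes 0.05 s, during which the arm holds its last target. There are 200 camera calls.

## Working session

There is one attempt and no reset: what is moved stays moved. The work goes in short steps, Python scripts to look and compute and a tool call to move; the robot and the scene stay as the last step left them, time stands still between calls to the robot, and variables do not carry over. Pictures are saved under pics/ and viewed, at most 14 in all, crops included, and the job is handed in when it is done.

Besides the shell and the picture viewer there is one more tool, called after "Request:" as name(argument=value, ...), one argument or row to a line, values as JSON. servo_tool: Moves the arm, as the interface text tells. Its arguments: {"type":"object","properties":{"targets":{"type":"array"},"gripper":{"type":"number"}},"required":["targets"]}

```bash
ls; mkdir -p pics
cat > h.py <<'E'
import numpy as np, cv2
from rig import bot, viewer, ticket
def snap(cam,name,crop=None,scale=1):
    c=viewer.capture(cam); im=c["color"][:,:,::-1]
    np.savez(f"pics/{cam}.npz",K=c["camera_matrix"],R=c["R"],t=c["t"],im=im)
    if crop: im=im[crop[1]:crop[3],crop[0]:crop[2]]
    cv2.imwrite(f"pics/{name}.png",cv2.resize(im,None,fx=scale,fy=scale,interpolation=cv2.INTER_CUBIC))
def px2w(cam,uv,z):
    d=np.load(f"pics/{cam}.npz"); R,t=d["R"],d["t"]
    r=R.T@np.linalg.solve(d["K"],[uv[0],uv[1],1]); o=-R.T@t
    return o+r*(z-o[2])/r[2]
def w2px(cam,X):
    d=np.load(f"pics/{cam}.npz"); p=d["K"]@(d["R"]@np.array(X)+d["t"]); return p[:2]/p[2]
E
python3 - <<'E'
from h import *
snap("top","t0",None,1.4); snap("side","s0",None,1.4)
for c in("top","side"):
    d=np.load(f"pics/{c}.npz"); print(c,d["K"].round(1).tolist(),d["R"].round(3).tolist(),(-d["R"].T@d["t"]).round(3))
s=bot.read_state(); print(s, bot.grip_point_offset)
E
```

```text
pics
top [[404.4, 0.0, 273.2], [0.0, 404.4, 209.1], [0.0, 0.0, 1.0]] [[-0.024, -1.0, -0.007], [-0.998, 0.024, -0.057], [0.057, 0.005, -0.998]] [ 0.432 -0.039  1.293]
side [[495.6, 0.0, 283.8], [0.0, 495.6, 215.2], [0.0, 0.0, 1.0]] [[-0.985, -0.174, -0.018], [-0.119, 0.742, -0.659], [0.128, -0.647, -0.752]] [0.277 1.144 1.453]
{'time_s': 0.1, 'joint_positions': array([-7.89824221e+01,  3.02729056e+01,  8.21502653e+01, -1.67535859e-03,
        6.76895377e+01, -1.02249106e+01]), 'qvel': array([ 0.04756633, -0.09412016, -0.1375176 , -0.0263126 , -0.04290472,
        0.0719053 ]), 'tau': array([ 1.75202069e-05, -4.40985346e+01, -1.77150714e+01,  6.35750033e-02,
        5.34232333e-02, -5.05066657e-05]), 'position': array([ 0.22636078, -0.58184717,  0.22167059]), 'tcp_rot': array([[ 9.32051411e-01,  3.62325829e-01, -4.02492049e-04],
       [ 3.62325908e-01, -9.32049477e-01,  1.92570611e-03],
       [ 3.22590556e-04, -1.94069039e-03, -9.99998065e-01]]), 'force': array([0.73450238, 0.12355726, 0.38228203]), 'moment': array([ 0.04047779, -0.00059731, -0.0032302 ]), 'grasp_force': 0.0, 'opening': 0.9937302895368935} 0.0187
```

View pics/t0.png

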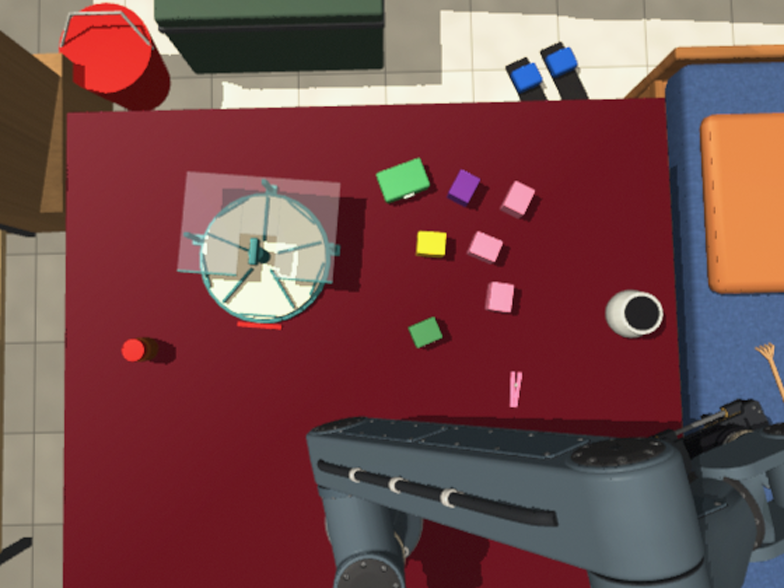

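View pics/s0.png

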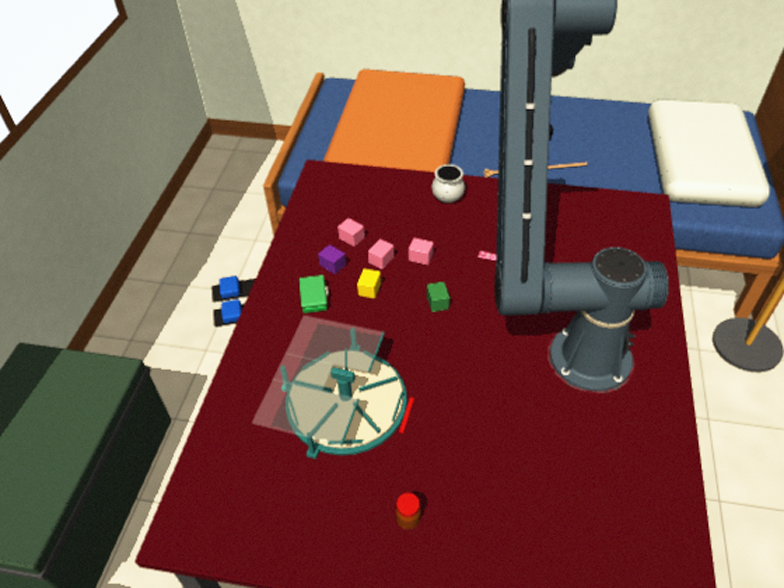

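The yellow tin is at top (431,244)/1.4. The dark green box at (425,332) fits green_tin. The flat green thing at (403,180) is the soap case, and the purple box (464,187) and three pink boxes are look-alikes. No red spot shows yet, so I'll enlarge.

Run:
```python
from h import *
a=np.load("pics/top.npz")["im"][120:255,270:390]; b=np.load("pics/side.npz")["im"][180:230,240:330]
a=cv2.resize(a,(480,540),interpolation=cv2.INTER_CUBIC); b=cv2.resize(b,(800-480,178),interpolation=cv2.INTER_CUBIC)
c=np.zeros((540,800,3),np.uint8); c[:,:480]=a; c[:178,480:]=b
d=np.load("pics/top.npz")["im"][115:240,125:245]
c[200:533,480:]=cv2.resize(d,(320,333),interpolation=cv2.INTER_CUBIC)
cv2.imwrite("pics/c1.png",c)
```

```text
(no output)
```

View pics/c1.png

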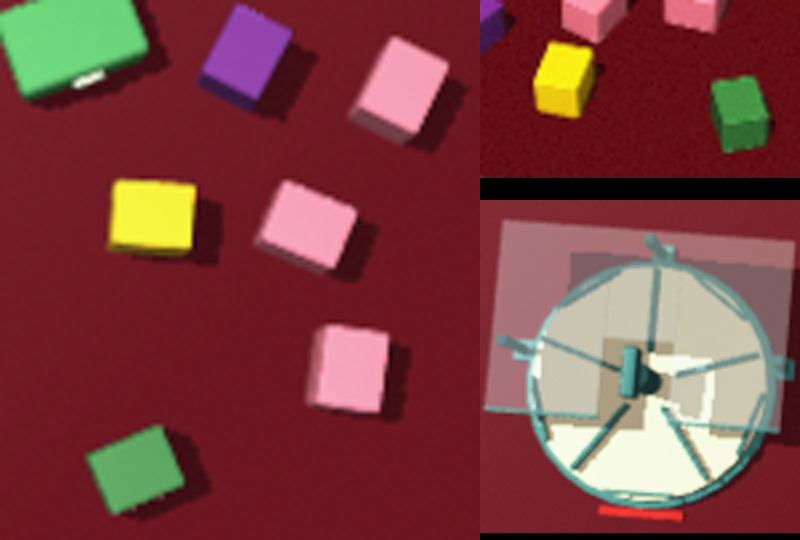

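```bash
cat >> h.py <<'E'
def box(cam,pts,z,off=(0,0),sc=1):
    P=np.array([px2w(cam,np.array(p)/sc+off,z)[:2] for p in pts]); c=P.mean(0)
    (cx,cy),(w,h),a=cv2.minAreaRect((P*1000).astype(np.float32))
    Q=cv2.boxPoints(((cx,cy),(w,h),a)); e=[Q[1]-Q[0],Q[2]-Q[1]]; e=max(e,key=np.linalg.norm)
    print("centre",c.round(4),"size",round(w,1),round(h,1),"long axis deg",round(np.degrees(np.arctan2(e[1],e[0]))%180,1)); return c
def rig_fit(M,P):
    M=np.array(M);P=np.array(P);A=M-M.mean(0);B=P-P.mean(0)
    th=np.arctan2((A[:,0]*B[:,1]-A[:,1]*B[:,0]).sum(),(A*B).sum())
    R=np.array([[np.cos(th),-np.sin(th)],[np.sin(th),np.cos(th)]]);t=P.mean(0)-R@M.mean(0)
    return th,R,t,np.abs(M@R.T+t-P).max()
E
python3 - <<'E'
from h import *
box("top",[(112,180),(196,182),(193,248),(110,246)],.05,(270,120),4)
box("top",[(88,460),(160,427),(184,484),(113,513)],.05,(270,120),4)
M=[(.165,.166),(.165,-.166),(-.05,.166),(-.05,-.166)]
for cam,px in (("top",[(187,172),(340,184),(178,271),(331,283)]),):
    P=[px2w(cam,np.array(p)/1.4,.092)[:2] for p in px]
    th,R,t,e=rig_fit(M,P); print(np.degrees(th),t,e, "opening",t+R@[-.095,0])
print("knob",px2w("top",np.array([259,252])/1.4,.128),px2w("side",np.array([343,372])/1.4,.128))
print("strip",px2w("top",np.array([259,325])/1.4,.015))
E
```

```text
centre [ 0.6109 -0.1435] size 65.4 51.4 long axis deg 87.2
centre [ 0.4131 -0.1252] size 47.2 60.8 long axis deg 113.2
-5.899554905966434 [0.59049619 0.2341778 ] 0.0022609361153373975 opening [0.49599935 0.24394235]
knob [0.58952181 0.2206443  0.128     ] [0.59007615 0.24024664 0.128     ]
strip [0.43910374 0.24773319 0.015     ]
```

```bash
cat >> h.py <<'E'
from scipy.spatial.transform import Rotation as Ro
def pose(yaw,tilt=0):  # yaw: world azimuth of tool x; tilt>0: fingers point towards +tool x (body leans back)
    return (Ro.from_euler("z",yaw,degrees=True)*Ro.from_euler("x",180,degrees=True)*Ro.from_euler("y",tilt,degrees=True)).as_matrix()
def go(*wps):  # each (grasp-point xyz, yaw, tilt) -> offset, dr from the present pose
    s=bot.read_state(); R0=s["tcp_rot"]; p0=s["position"]; g=bot.grip_point_offset
    for p,yaw,tilt in wps:
        R=pose(yaw,tilt); tcp=np.array(p)+g*R[:,2]
        print((R0.T@(tcp-p0)).round(3).tolist(), Ro.from_matrix(R0.T@R).as_rotvec(degrees=True).round(1).tolist())
def st():
    s=bot.read_state(); R=s["tcp_rot"]; print("t",round(s["time_s"],2),"grip pt",(s["position"]-bot.grip_point_offset*R[:,2]).round(4),"x",R[:,0].round(2),"z",R[:,2].round(2),"q",s["joint_positions"].round(0),"op",round(s["opening"],3),"gf",round(s["grasp_force"],1),"F",s["force"].round(1))
E
python3 - <<'E'
from h import *
print(pose(20,30).round(2).tolist())
go(((.413,-.125,.15),23.2,0),((.413,-.125,.028),23.2,0),((.5,-.02,.15),0,0))
E
```

```text
[[0.81, 0.34, 0.47], [0.3, -0.94, 0.17], [0.5, 0.0, -0.87]]
[0.339, -0.358, 0.091] [-0.1, -0.0, -2.0]
[0.339, -0.358, 0.213] [-0.1, -0.0, -2.0]
[0.459, -0.424, 0.091] [-0.1, 0.0, 21.2]
```

Request:
servo_tool(
  targets=[
    {"offset":[0.339,-0.358,0.09],"dr":[0,0,-2]},
    {"offset":[0.339,-0.358,0.09],"dr":[0,0,-2]},
    {"offset":[0.339,-0.358,0.09],"dr":[0,0,-2]},
    {"offset":[0.339,-0.358,0.09],"dr":[0,0,-2]},
    {"offset":[0.339,-0.358,0.09],"dr":[0,0,-2]},
    {"offset":[0.339,-0.358,0.09],"dr":[0,0,-2]},
    {"offset":[0.339,-0.358,0.09],"dr":[0,0,-2]},
    {"offset":[0.339,-0.358,0.09],"dr":[0,0,-2]},
    {"offset":[0.339,-0.358,0.09],"dr":[0,0,-2]},
    {"offset":[0.339,-0.358,0.09],"dr":[0,0,-2]},
    {"offset":[0.339,-0.358,0.09],"dr":[0,0,-2]},
    {"offset":[0.339,-0.358,0.09],"dr":[0,0,-2]},
    {"offset":[0.339,-0.358,0.09],"dr":[0,0,-2]},
    {"offset":[0.339,-0.358,0.09],"dr":[0,0,-2]},
  ],
  gripper=-1,
)

```text
time_s: 1.27
position: [0.4126, -0.1233, 0.132]
tcp_rot: [[0.916, 0.4, -0.002], [0.4, -0.916, 0.001], [-0.001, -0.002, -1.0]]
force: [0.1, -0.6, 0.9]
opening: 0.997
grasp_force: 0.0
```

Run:
```python
from h import *
st(); snap("side","s1"); snap("top","t1")
a=np.hstack([cv2.imread("pics/s1.png")[100:400,120:520],cv2.imread("pics/t1.png")[100:400,100:500]]); cv2.imwrite("pics/c2.png",a)
go(((.413,-.125,.15),23.2,0),((.413,-.125,.028),23.2,0))
```

```text
t 1.27 grip pt [ 0.4126 -0.1234  0.1507] x [ 0.92  0.4  -0.  ] z [-0.  0. -1.] q [-32.  25. 114.  -0.  41.  35.] op 0.997 gf 0.0 F [ 0.1 -0.6  0.9]
[0.001, -0.001, 0.001] [0.0, -0.0, 0.1]
[0.001, -0.001, 0.123] [0.0, -0.0, 0.1]
```

View pics/c2.png

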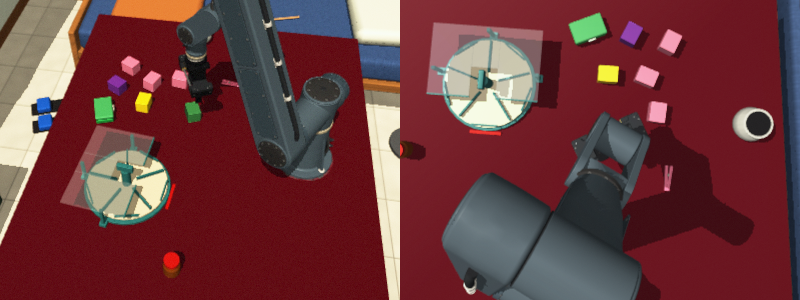

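Nothing new is on the table, so the tins are the green and the yellow. The green tin is still at side px (313,212). Descending to grasp it.

Request:
servo_tool(
  targets=[
    {"offset":[0.0,-0.001,0.03],"dr":[0,0,0]},
    {"offset":[0.0,-0.001,0.06],"dr":[0,0,0]},
    {"offset":[0.0,-0.001,0.09],"dr":[0,0,0]},
    {"offset":[0.0,-0.001,0.11],"dr":[0,0,0]},
    {"offset":[0.0,-0.001,0.122],"dr":[0,0,0]},
    {"offset":[0.0,-0.001,0.122],"dr":[0,0,0]},
    {"offset":[0.0,-0.001,0.122],"dr":[0,0,0]},
  ],
)

```text
time_s: 1.95
position: [0.412, -0.1267, 0.0102]
tcp_rot: [[0.92, 0.392, -0.001], [0.392, -0.92, 0.0], [-0.0, -0.001, -1.0]]
force: [0.2, -0.7, 0.5]
opening: 0.999
grasp_force: 0.0
```

Request:
servo_tool(
  targets=[
    {"offset":[0,0,0],"dr":[0,0,0]},
    {"offset":[0,0,0],"dr":[0,0,0]},
    {"offset":[0,0,0],"dr":[0,0,0]},
    {"offset":[0,0,0],"dr":[0,0,0]},
    {"offset":[0,0,0],"dr":[0,0,0]},
    {"offset":[0,0,0],"dr":[0,0,0]},
    {"offset":[0,0,0],"dr":[0,0,0]},
    {"offset":[0,0,0],"dr":[0,0,0]},
  ],
  gripper=1,
)

```text
time_s: 2.62
position: [0.4127, -0.1252, 0.0112]
tcp_rot: [[0.919, 0.395, 0.001], [0.395, -0.919, -0.001], [0.001, 0.001, -1.0]]
force: [-0.7, -1.1, 6.2]
opening: 0.715
grasp_force: 29.8
```

Run:
```python
from h import *
st(); go(((.413,-.125,.15),23.2,0),((.5,-.02,.15),0,0),((.5,-.02,.03),0,0),((.5,-.02,.15),0,-80),((.5,-.02,.15),0,80))
```

```text
t 2.62 grip pt [ 0.4127 -0.1252  0.0299] x [0.92 0.39 0.  ] z [ 0. -0. -1.] q [-32.  40. 118.  -0.  21.  35.] op 0.715 gf 29.8 F [-0.7 -1.1  6.2]
[0.0, 0.0, -0.12] [0.1, -0.0, 0.1]
[0.122, -0.062, -0.12] [0.1, -0.1, 23.3]
[0.122, -0.062, -0.0] [0.1, -0.1, 23.3]
[0.105, -0.069, -0.136] [16.3, -78.9, 19.3]
[0.139, -0.055, -0.136] [-16.2, 78.8, 19.4]
```

Request:
servo_tool(
  targets=[
    {"offset":[0,0,-0.04],"dr":[0,0,0]},
    {"offset":[0,0,-0.08],"dr":[0,0,0]},
    {"offset":[0,0,-0.12],"dr":[0,0,0]},
    {"offset":[0.03,-0.015,-0.13],"dr":[0,0,6]},
    {"offset":[0.06,-0.03,-0.13],"dr":[0,0,12]},
    {"offset":[0.09,-0.045,-0.13],"dr":[0,0,18]},
    {"offset":[0.12,-0.06,-0.13],"dr":[0,0,23]},
    {"offset":[0.12,-0.06,-0.13],"dr":[0,0,23]},
    {"offset":[0.105,-0.069,-0.136],"dr":[16.3,-78.9,19.3]},
    {"offset":[0.105,-0.069,-0.136],"dr":[16.3,-78.9,19.3]},
    {"offset":[0.105,-0.069,-0.136],"dr":[16.3,-78.9,19.3]},
    {"offset":[0.105,-0.069,-0.136],"dr":[16.3,-78.9,19.3]},
    {"offset":[0.105,-0.069,-0.136],"dr":[16.3,-78.9,19.3]},
    {"offset":[0.105,-0.069,-0.136],"dr":[16.3,-78.9,19.3]},
    {"offset":[0.105,-0.069,-0.136],"dr":[16.3,-78.9,19.3]},
    {"offset":[0.105,-0.069,-0.136],"dr":[16.3,-78.9,19.3]},
  ],
)

```text
time_s: 3.95
position: [0.4824, -0.0204, 0.1462]
tcp_rot: [[0.537, 0.001, -0.843], [0.003, -1.0, -0.0], [-0.843, -0.002, -0.537]]
force: [0.1, 0.9, -2.6]
opening: 0.713
grasp_force: 29.8
```

Run:
```python
from h import *
st(); snap("side","s2"); snap("top","t2")
cs=[]
for c,n in(("side","s2"),("top","t2")):
    u=w2px(c,[.5,-.02,.15]).astype(int); im=cv2.imread(f"pics/{n}.png")[u[1]-50:u[1]+50,u[0]-65:u[0]+65]; cs.append(cv2.resize(im,(400,308),interpolation=cv2.INTER_CUBIC))
cv2.imwrite("pics/c3.png",np.hstack(cs))
```

```text
t 3.95 grip pt [ 0.4981 -0.0204  0.1562] x [ 0.54  0.   -0.84] z [-0.84 -0.   -0.54] q [-10.  53.  71.  -9. 113.  81.] op 0.713 gf 29.8 F [ 0.1  0.9 -2.6]
```

View pics/c3.png

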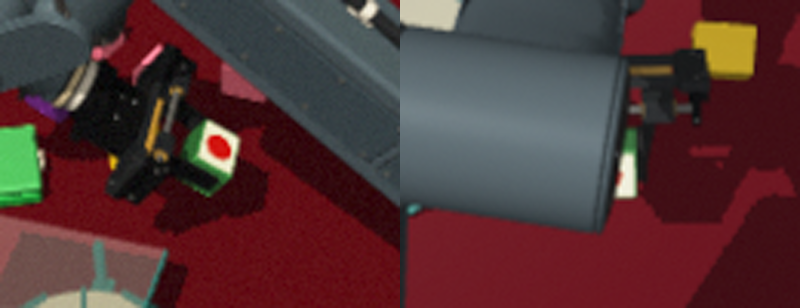

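The spot is on the face that was the near side, now tilted up (side crop (218,150)). I'll tilt on to about -70°, set it down at (0.42,-0.03) where there is room, let it fall flat, then rotate the open fingers upright around it.

Run:
```python
from h import *
go(((.42,-.03,.12),0,-70),((.42,-.03,.036),0,-70))
```

```text
[-0.02, 0.01, 0.081] [-0.0, -12.3, 0.3]
[0.052, 0.01, 0.125] [-0.0, -12.3, 0.3]
```

Request:
servo_tool(
  targets=[
    {"offset":[-0.01,0.005,0.04],"dr":[0,-6,0]},
    {"offset":[-0.02,0.01,0.081],"dr":[0,-12.3,0]},
    {"offset":[-0.02,0.01,0.081],"dr":[0,-12.3,0.3]},
    {"offset":[0.004,0.01,0.096],"dr":[0,-12.3,0.3]},
    {"offset":[0.028,0.01,0.11],"dr":[0,-12.3,0.3]},
    {"offset":[0.04,0.01,0.118],"dr":[0,-12.3,0.3]},
    {"offset":[0.052,0.01,0.125],"dr":[0,-12.3,0.3]},
    {"offset":[0.052,0.01,0.125],"dr":[0,-12.3,0.3]},
    {"offset":[0.052,0.01,0.125],"dr":[0,-12.3,0.3]},
  ],
)

```text
time_s: 4.8
position: [0.4045, -0.0301, 0.0358]
tcp_rot: [[0.349, -0.001, -0.937], [-0.003, -1.0, 0.0], [-0.937, 0.003, -0.349]]
force: [0.6, 0.2, -1.9]
opening: 0.712
grasp_force: 29.8
```

Run:
```python
from h import *
st(); go(((.42,-.03,.034),0,-70))
```

```text
t 4.8 grip pt [ 0.422  -0.0301  0.0423] x [ 0.35 -0.   -0.94] z [-0.94  0.   -0.35] q [-12.  65.  77. -11. 107.  83.] op 0.712 gf 29.8 F [ 0.6  0.2 -1.9]
[0.007, -0.0, 0.005] [-0.0, -0.4, -0.2]
```

Request:
servo_tool(
  targets=[
    {"offset":[0.006,0,0.003],"dr":[0,0,0]},
    {"offset":[0.006,0,0.003],"dr":[0,0,0]},
    {"offset":[0.006,0,0.003],"dr":[0,0,0]},
    {"offset":[0.006,0,0.003],"dr":[0,0,0]},
  ],
)

```text
time_s: 5.13
position: [0.4039, -0.0306, 0.0306]
tcp_rot: [[0.347, -0.001, -0.938], [-0.004, -1.0, -0.001], [-0.938, 0.004, -0.347]]
force: [1.7, -1.7, 6.5]
opening: 0.71
grasp_force: 29.9
```

Request:
servo_tool(
  targets=[
    {"offset":[0,0,0],"dr":[0,0,0]},
    {"offset":[0,0,0],"dr":[0,0,0]},
    {"offset":[0,0,0],"dr":[0,0,0]},
    {"offset":[0,0,0],"dr":[0,0,0]},
    {"offset":[0,0,0],"dr":[0,0,0]},
    {"offset":[0,0,0],"dr":[0,0,0]},
    {"offset":[0,0,0],"dr":[0,0,0]},
    {"offset":[0,0,0],"dr":[0,0,0]},
  ],
  gripper=-1,
)

```text
time_s: 5.8
position: [0.4037, -0.0301, 0.0285]
tcp_rot: [[0.349, -0.001, -0.937], [-0.003, -1.0, 0.0], [-0.937, 0.003, -0.349]]
force: [-0.5, 0.0, 0.7]
opening: 0.995
grasp_force: 0.0
```

Run:
```python
from h import *
st(); snap("side","s3",None,1)
u=w2px("side",[.42,-.03,.03]).astype(int); print(u); im=cv2.imread("pics/s3.png")[u[1]-50:u[1]+50,u[0]-65:u[0]+65]; cv2.imwrite("pics/c4.png",cv2.resize(im,(780,600),interpolation=cv2.INTER_CUBIC))
go(((.422,-.03,.034),0,0))
```

```text
t 5.8 grip pt [ 0.4213 -0.0301  0.035 ] x [ 0.35 -0.   -0.94] z [-0.94  0.   -0.35] q [-12.  66.  77. -11. 106.  83.] op 0.995 gf 0.0 F [-0.5  0.   0.7]
[307 228]
[0.019, -0.0, -0.013] [0.1, 69.6, -0.2]
```

View pics/c4.png

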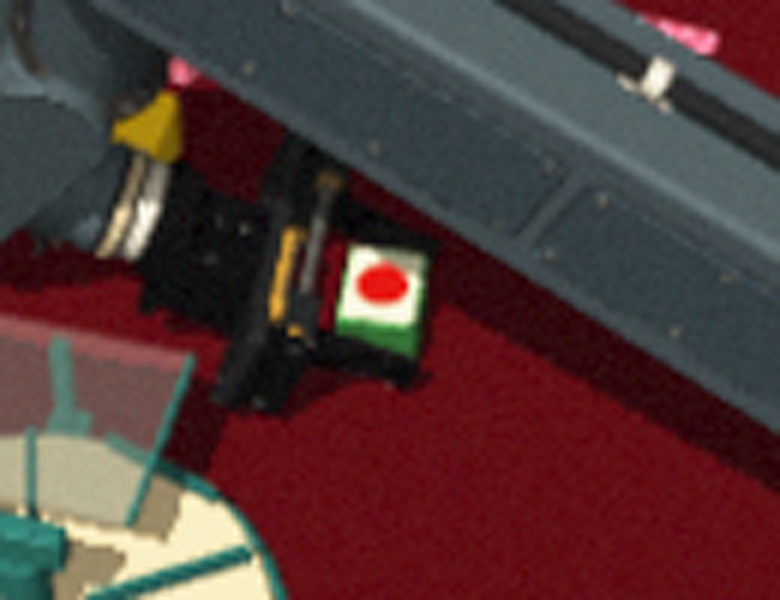

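The green tin is flat with its spot up, at side px about (306,225). Rotating the fingers upright around it.

Run:
```python
from h import *
c=px2w("side",(242+383/6,178+285/6),.05); print(c)
go(((c[0],-.03,.034),0,-35),((c[0],-.03,.03),0,0))
```

```text
[ 0.42707239 -0.02643482  0.05      ]
[0.014, -0.0, -0.008] [0.0, 34.6, -0.2]
[0.024, -0.0, -0.016] [0.1, 69.6, -0.2]
```

Request:
servo_tool(
  targets=[
    {"offset":[0.006,-0.001,-0.002],"dr":[0,7,0]},
    {"offset":[0.009,-0.001,-0.004],"dr":[0,14,0]},
    {"offset":[0.011,-0.002,-0.006],"dr":[0,21,0]},
    {"offset":[0.013,-0.002,-0.007],"dr":[0,28,0]},
    {"offset":[0.014,-0.002,-0.008],"dr":[0,35,0]},
    {"offset":[0.017,-0.002,-0.01],"dr":[0,42,0]},
    {"offset":[0.019,-0.002,-0.012],"dr":[0,49,0]},
    {"offset":[0.021,-0.002,-0.014],"dr":[0,56,0]},
    {"offset":[0.023,-0.002,-0.015],"dr":[0,63,0]},
    {"offset":[0.024,-0.002,-0.016],"dr":[0,69.6,0]},
    {"offset":[0.024,-0.002,-0.016],"dr":[0,69.6,0]},
    {"offset":[0.024,-0.002,-0.016],"dr":[0,69.6,0]},
    {"offset":[0.024,-0.002,-0.016],"dr":[0,69.6,0]},
  ],
)

```text
time_s: 6.93
position: [0.4289, -0.0289, 0.0116]
tcp_rot: [[1.0, -0.002, -0.0], [-0.002, -1.0, -0.004], [0.0, 0.004, -1.0]]
force: [0.7, -0.8, -0.1]
opening: 0.999
grasp_force: 0.0
```

Request:
servo_tool(
  targets=[
    {"offset":[0,0,0],"dr":[0,0,0]},
    {"offset":[0,0,0],"dr":[0,0,0]},
    {"offset":[0,0,0],"dr":[0,0,0]},
    {"offset":[0,0,0],"dr":[0,0,0]},
    {"offset":[0,0,0],"dr":[0,0,0]},
    {"offset":[0,0,0],"dr":[0,0,0]},
    {"offset":[0,0,0],"dr":[0,0,0]},
    {"offset":[0,0,0],"dr":[0,0,0]},
  ],
  gripper=1,
)

```text
time_s: 7.6
position: [0.4269, -0.0281, 0.0115]
tcp_rot: [[1.0, -0.001, -0.001], [-0.001, -1.0, -0.003], [-0.001, 0.003, -1.0]]
force: [0.3, -0.6, -2.0]
opening: 0.711
grasp_force: 30.0
```

Run:
```python
from h import *
st(); z=bot.read_state()["position"][2]+.0187
# release height: same grasp height above floor + 26 mm
go(((.427,-.03,.13),0,0),((.42,.12,.16),-5.9,0),((.493,.244,.16),-5.9,0),((.493,.244,z+.028),-5.9,0))
```

```text
t 7.6 grip pt [ 0.4269 -0.0281  0.0302] x [ 1. -0. -0.] z [-0. -0. -1.] q [-19.  40. 119.  -0.  21.  72.] op 0.711 gf 30.0 F [ 0.3 -0.6 -2. ]
[0.0, 0.002, -0.1] [0.2, 0.0, -0.1]
[-0.007, -0.148, -0.13] [0.2, 0.0, 5.8]
[0.066, -0.272, -0.131] [0.2, 0.0, 5.8]
[0.066, -0.272, -0.029] [0.2, 0.0, 5.8]
```

Request:
servo_tool(
  targets=[
    {"offset":[0,0,-0.04],"dr":[0,0,0]},
    {"offset":[0,0,-0.08],"dr":[0,0,0]},
    {"offset":[0,0,-0.12],"dr":[0,0,0]},
    {"offset":[0,-0.04,-0.13],"dr":[0,0,1]},
    {"offset":[0,-0.08,-0.13],"dr":[0,0,2]},
    {"offset":[0,-0.12,-0.13],"dr":[0,0,4]},
    {"offset":[0,-0.16,-0.13],"dr":[0,0,6]},
    {"offset":[0.025,-0.19,-0.13],"dr":[0,0,6]},
    {"offset":[0.045,-0.22,-0.13],"dr":[0,0,6]},
    {"offset":[0.06,-0.25,-0.13],"dr":[0,0,6]},
    {"offset":[0.068,-0.272,-0.13],"dr":[0,0,6]},
    {"offset":[0.068,-0.272,-0.13],"dr":[0,0,6]},
    {"offset":[0.068,-0.272,-0.13],"dr":[0,0,6]},
  ],
)

```text
time_s: 8.68
position: [0.4947, 0.2449, 0.1401]
tcp_rot: [[0.995, -0.103, -0.002], [-0.103, -0.995, -0.004], [-0.001, 0.004, -1.0]]
force: [-0.7, -1.0, -2.6]
opening: 0.713
grasp_force: 30.0
```

Run:
```python
from h import *
st(); snap("side","s4"); u=w2px("side",[.53,.24,.05]).astype(int)
im=cv2.imread("pics/s4.png")[u[1]-70:u[1]+60,u[0]-85:u[0]+85]; cv2.imwrite("pics/c5.png",cv2.resize(im,None,fx=4,fy=4,interpolation=cv2.INTER_CUBIC))
go(((.495,.244,.058),-5.9,0))
```

```text
t 8.68 grip pt [0.4947 0.2449 0.1588] x [ 0.99 -0.1  -0.  ] z [-0. -0. -1.] q [ 15.  31.  97.  -0.  52. 111.] op 0.713 gf 30.0 F [-0.7 -1.  -2.6]
[0.001, -0.001, 0.101] [0.3, 0.1, -0.1]
```

View pics/c5.png

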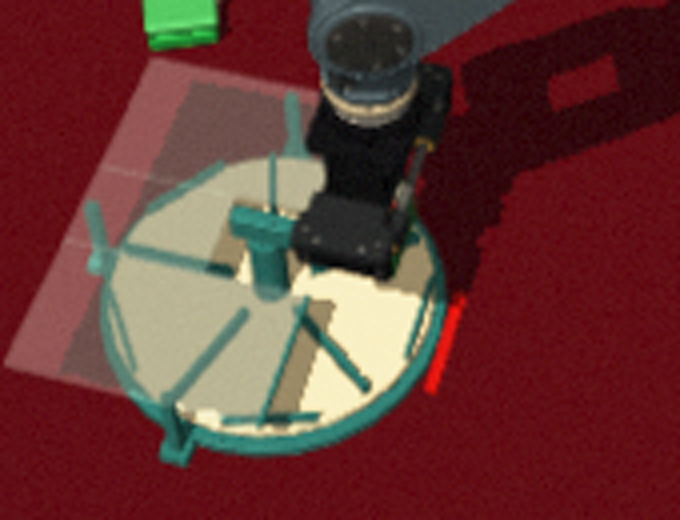

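Request:
servo_tool(
  targets=[
    {"offset":[0.001,-0.001,0.03],"dr":[0,0,0]},
    {"offset":[0.001,-0.001,0.06],"dr":[0,0,0]},
    {"offset":[0.001,-0.001,0.08],"dr":[0,0,0]},
    {"offset":[0.001,-0.001,0.09],"dr":[0,0,0]},
    {"offset":[0.001,-0.001,0.097],"dr":[0,0,0]},
    {"offset":[0.001,-0.001,0.101],"dr":[0,0,0]},
    {"offset":[0.001,-0.001,0.101],"dr":[0,0,0]},
    {"offset":[0.001,-0.001,0.101],"dr":[0,0,0]},
  ],
)

```text
time_s: 9.4
position: [0.4973, 0.2445, 0.0406]
tcp_rot: [[0.994, -0.106, 0.002], [-0.106, -0.994, -0.003], [0.002, 0.003, -1.0]]
force: [0.1, -0.4, -1.3]
opening: 0.711
grasp_force: 30.0
```

Run:
```python
from h import *
st()
```

```text
t 9.4 grip pt [0.4973 0.2446 0.0593] x [ 0.99 -0.11  0.  ] z [ 0. -0. -1.] q [ 15.  41. 100.  -0.  39. 111.] op 0.711 gf 30.0 F [ 0.1 -0.4 -1.3]
```

Request:
servo_tool(
  targets=[
    {"offset":[0,0,0.002],"dr":[0,0,0]},
    {"offset":[0,0,0.003],"dr":[0,0,0]},
    {"offset":[0,0,0.003],"dr":[0,0,0]},
    {"offset":[0,0,0.003],"dr":[0,0,0]},
  ],
)

```text
time_s: 9.73
position: [0.4973, 0.2449, 0.0375]
tcp_rot: [[0.994, -0.106, 0.002], [-0.106, -0.994, -0.003], [0.002, 0.003, -1.0]]
force: [1.1, -0.3, 1.0]
opening: 0.711
grasp_force: 30.0
```

Request:
servo_tool(
  targets=[
    {"offset":[0,0,0],"dr":[0,0,0]},
    {"offset":[0,0,0],"dr":[0,0,0]},
    {"offset":[0,0,0],"dr":[0,0,0]},
    {"offset":[0,0,0],"dr":[0,0,0]},
    {"offset":[0,0,0],"dr":[0,0,0]},
    {"offset":[0,0,0],"dr":[0,0,0]},
    {"offset":[0,0,0],"dr":[0,0,0]},
    {"offset":[0,0,-0.03],"dr":[0,0,0]},
    {"offset":[0,0,-0.07],"dr":[0,0,0]},
    {"offset":[0,0,-0.11],"dr":[0,0,0]},
    {"offset":[0,0,-0.15],"dr":[0,0,0]},
    {"offset":[-0.04,0,-0.17],"dr":[0,0,0]},
    {"offset":[-0.08,0,-0.17],"dr":[0,0,0]},
    {"offset":[-0.08,0.04,-0.17],"dr":[0,0,0]},
    {"offset":[-0.08,0.08,-0.17],"dr":[0,0,0]},
    {"offset":[-0.08,0.12,-0.17],"dr":[0,0,0]},
    {"offset":[-0.08,0.16,-0.17],"dr":[0,0,0]},
    {"offset":[-0.08,0.2,-0.17],"dr":[0,0,0]},
    {"offset":[-0.08,0.2,-0.17],"dr":[0,0,0]},
  ],
  gripper=-1,
)

```text
time_s: 11.32
position: [0.3957, 0.0491, 0.2076]
tcp_rot: [[0.994, -0.114, 0.0], [-0.114, -0.993, -0.006], [0.001, 0.006, -1.0]]
force: [-0.1, 0.8, 0.1]
opening: 1.004
grasp_force: 0.0
```

Run:
```python
from h import *
st(); snap("side","s5"); snap("top","t5"); u=w2px("side",[.53,.24,.05]).astype(int); v=w2px("top",[.53,.24,.05]).astype(int)
a=cv2.imread("pics/s5.png")[u[1]-60:u[1]+60,u[0]-65:u[0]+65]; b=cv2.imread("pics/t5.png")[v[1]-60:v[1]+60,v[0]-65:v[0]+65]; print(u,v)
cv2.imwrite("pics/c6.png",cv2.resize(np.hstack([a,b]),None,fx=3,fy=3,interpolation=cv2.INTER_CUBIC))
```

```text
t 11.32 grip pt [0.3957 0.0492 0.2263] x [ 0.99 -0.11  0.  ] z [ 0.   -0.01 -1.  ] q [ -9.  14. 114.  -0.  52.  88.] op 1.004 gf 0.0 F [-0.1  0.8  0.1]
[264 281] [184 202]
```

View pics/c6.png

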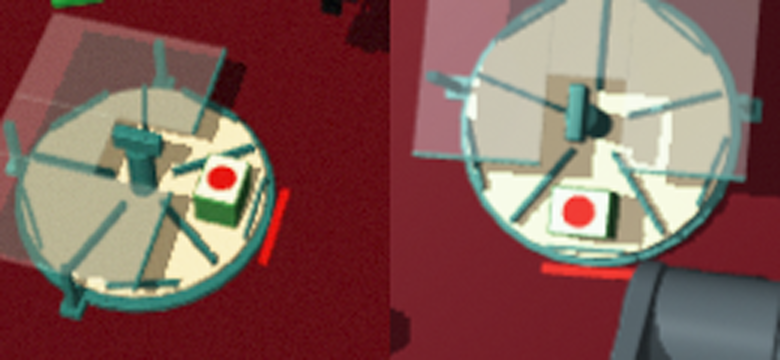

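Green is in the bay, spot up (top px about (189,202)). Now the knob.

Run:
```python
from h import *
print(px2w("top",(184-65+(577-390)/3,202-60+113/3),.128), px2w("side",(264-65+137/3,281-60+133/3),.128))
go(((.590,.234,.2),-5.9,0),((.590,.234,.119),-5.9,0))
```

```text
[0.59075621 0.23128222 0.128     ] [0.59149756 0.23893706 0.128     ]
[0.173, -0.201, 0.026] [0.2, -0.0, -0.5]
[0.173, -0.201, 0.107] [0.2, -0.0, -0.5]
```

Request:
servo_tool(
  targets=[
    {"offset":[0.173,-0.201,0.02],"dr":[0,0,0]},
    {"offset":[0.173,-0.201,0.02],"dr":[0,0,0]},
    {"offset":[0.173,-0.201,0.02],"dr":[0,0,0]},
    {"offset":[0.173,-0.201,0.02],"dr":[0,0,0]},
    {"offset":[0.173,-0.201,0.02],"dr":[0,0,0]},
    {"offset":[0.173,-0.201,0.02],"dr":[0,0,0]},
    {"offset":[0.173,-0.201,0.02],"dr":[0,0,0]},
    {"offset":[0.173,-0.201,0.02],"dr":[0,0,0]},
    {"offset":[0.173,-0.201,0.02],"dr":[0,0,0]},
    {"offset":[0.173,-0.201,0.05],"dr":[0,0,0]},
    {"offset":[0.173,-0.201,0.08],"dr":[0,0,0]},
    {"offset":[0.173,-0.201,0.1],"dr":[0,0,0]},
    {"offset":[0.173,-0.201,0.107],"dr":[0,0,0]},
    {"offset":[0.173,-0.201,0.107],"dr":[0,0,0]},
    {"offset":[0.173,-0.201,0.107],"dr":[0,0,0]},
  ],
)

```text
time_s: 12.67
position: [0.5888, 0.2359, 0.1005]
tcp_rot: [[0.994, -0.106, 0.0], [-0.106, -0.994, -0.003], [0.0, 0.003, -1.0]]
force: [0.4, 0.6, 0.1]
opening: 0.995
grasp_force: 0.0
```

Request:
servo_tool(
  targets=[
    {"offset":[0,0,0],"dr":[0,0,0]},
    {"offset":[0,0,0],"dr":[0,0,0]},
    {"offset":[0,0,0],"dr":[0,0,0]},
    {"offset":[0,0,0],"dr":[0,0,0]},
    {"offset":[0,0,0],"dr":[0,0,0]},
    {"offset":[0,0,0],"dr":[0,0,0]},
    {"offset":[0,0,0],"dr":[0,0,0]},
    {"offset":[0,0,0],"dr":[0,0,0]},
    {"offset":[0,0,0],"dr":[0,0,0]},
    {"offset":[0,0,0],"dr":[0,0,0]},
    {"offset":[0,0,0],"dr":[0,0,0]},
    {"offset":[0,0,0],"dr":[0,0,0]},
  ],
  gripper=1,
)

```text
time_s: 13.67
position: [0.5892, 0.2362, 0.0997]
tcp_rot: [[0.994, -0.106, 0.0], [-0.106, -0.994, -0.003], [0.0, 0.003, -1.0]]
force: [-0.4, 0.0, -0.5]
opening: 0.334
grasp_force: 30.0
```

Run:
```python
from h import *
st()
```

```text
t 13.67 grip pt [0.5892 0.2362 0.1184] x [ 0.99 -0.11  0.  ] z [ 0. -0. -1.] q [ 12.  40.  86.  -0.  54. 108.] op 0.334 gf 30.0 F [-0.4  0.  -0.5]
```

Opening 29 mm means the finger tips have caught the wider post below the 16 mm bar. I'll open, raise and regrip.

Request:
servo_tool(
  targets=[
    {"offset":[0,0,0],"dr":[0,0,0]},
    {"offset":[0,0,0],"dr":[0,0,0]},
    {"offset":[0,0,0],"dr":[0,0,0]},
    {"offset":[0,0,-0.007],"dr":[0,0,0]},
    {"offset":[0,0,-0.007],"dr":[0,0,0]},
    {"offset":[0,0,-0.007],"dr":[0,0,0]},
  ],
  gripper=-0.2,
)

```text
time_s: 14.17
position: [0.5898, 0.236, 0.1076]
tcp_rot: [[0.994, -0.106, 0.002], [-0.106, -0.994, -0.003], [0.002, 0.003, -1.0]]
force: [-0.0, -0.0, 0.4]
opening: 0.585
grasp_force: 0.0
```

Request:
servo_tool(
  targets=[
    {"offset":[0,0,0],"dr":[0,0,0]},
    {"offset":[0,0,0],"dr":[0,0,0]},
    {"offset":[0,0,0],"dr":[0,0,0]},
    {"offset":[0,0,0],"dr":[0,0,0]},
    {"offset":[0,0,0],"dr":[0,0,0]},
    {"offset":[0,0,0],"dr":[0,0,0]},
    {"offset":[0,0,0],"dr":[0,0,0]},
    {"offset":[0,0,0],"dr":[0,0,0]},
    {"offset":[0,0,0],"dr":[0,0,0]},
  ],
  gripper=1,
)

```text
time_s: 14.92
position: [0.5892, 0.2361, 0.1067]
tcp_rot: [[0.994, -0.106, 0.0], [-0.106, -0.994, -0.003], [0.0, 0.003, -1.0]]
force: [-0.2, -0.3, -1.0]
opening: 0.176
grasp_force: 30.0
```

Request:
servo_tool(
  targets=[
    {"offset":[0,0,0],"dr":[0,0,-5]},
    {"offset":[0,0,0],"dr":[0,0,-10]},
    {"offset":[0,0,0],"dr":[0,0,-15]},
    {"offset":[0,0,0],"dr":[0,0,-20]},
    {"offset":[0,0,0],"dr":[0,0,-25]},
    {"offset":[0,0,0],"dr":[0,0,-30]},
    {"offset":[0,0,0],"dr":[0,0,-35]},
    {"offset":[0,0,0],"dr":[0,0,-40]},
    {"offset":[0,0,0],"dr":[0,0,-45]},
    {"offset":[0,0,0],"dr":[0,0,-50]},
    {"offset":[0,0,0],"dr":[0,0,-55]},
    {"offset":[0,0,0],"dr":[0,0,-60]},
    {"offset":[0,0,0],"dr":[0,0,-65]},
    {"offset":[0,0,0],"dr":[0,0,-70]},
    {"offset":[0,0,0],"dr":[0,0,-72]},
    {"offset":[0,0,0],"dr":[0,0,-72]},
    {"offset":[0,0,0],"dr":[0,0,-72]},
  ],
)

```text
time_s: 16.33
position: [0.5922, 0.231, 0.1068]
tcp_rot: [[0.407, 0.913, 0.005], [0.913, -0.407, -0.011], [-0.008, 0.009, -1.0]]
force: [6.7, -13.6, -3.2]
opening: 0.182
grasp_force: 30.0
```

Request:
servo_tool(
  targets=[
    {"offset":[0,0,0],"dr":[0,0,0]},
    {"offset":[0,0,0],"dr":[0,0,0]},
    {"offset":[0,0,0],"dr":[0,0,0]},
    {"offset":[0,0,0],"dr":[0,0,0]},
    {"offset":[0,0,-0.03],"dr":[0,0,0]},
    {"offset":[0,0,-0.06],"dr":[0,0,0]},
    {"offset":[0,0,-0.1],"dr":[0,0,0]},
    {"offset":[0,0,-0.1],"dr":[0,0,0]},
  ],
  gripper=-0.2,
)

```text
time_s: 17.0
position: [0.5937, 0.2383, 0.2149]
tcp_rot: [[0.407, 0.913, 0.015], [0.913, -0.407, 0.0], [0.006, 0.013, -1.0]]
force: [1.2, 0.2, 1.2]
opening: 0.587
grasp_force: 0.0
```

Run:
```python
from h import *
st()
snap("side","s6");snap("top","t6")
d=np.load("pics/top.npz")["im"]
m=cv2.inRange(cv2.cvtColor(d,cv2.COLOR_BGR2HSV),(24,120,90),(34,255,255)); n,l,s,c=cv2.connectedComponentsWithStats(m)
print([(c[i].round(1),s[i].tolist()) for i in range(1,n) if s[i][4]>40])
go(((.53,-.08,.22),0,0),((.611,-.1435,.13),-2.8,0),((.611,-.1435,.03),-2.8,0))
```

```text
t 17.0 grip pt [0.5934 0.2382 0.2336] x [0.41 0.91 0.01] z [ 0.01  0.   -1.  ] q [12. 32. 81. -0. 67. 36.] op 0.587 gf 0.0 F [1.2 0.2 1.2]
[(array([307.6, 173.4]), [298, 165, 21, 18, 340])]
[-0.314, 0.074, 0.008] [0.3, -0.2, 66.0]
[-0.339, 0.174, 0.099] [0.2, -0.2, 68.8]
[-0.339, 0.173, 0.199] [0.2, -0.2, 68.8]
```

Yellow hasn't moved (307.6,173.4). I'll grasp it with the tool yaw at about 177° so that turning the yaw back in the air swaps its far and near faces.

Run:
```python
from h import *
go(((.611,-.1435,.15),177.2,0),((.611,-.1435,.03),177.2,0))
```

```text
[-0.339, 0.174, 0.079] [0.2, 0.3, -111.2]
[-0.339, 0.173, 0.199] [0.2, 0.3, -111.2]
```

Request:
servo_tool(
  targets=[
    {"offset":[-0.03,0.016,0.0],"dr":[0,0,-7]},
    {"offset":[-0.06,0.032,0.0],"dr":[0,0,-14]},
    {"offset":[-0.09,0.048,0.0],"dr":[0,0,-21]},
    {"offset":[-0.12,0.064,0.0],"dr":[0,0,-28]},
    {"offset":[-0.15,0.08,0.01],"dr":[0,0,-35]},
    {"offset":[-0.18,0.095,0.02],"dr":[0,0,-42]},
    {"offset":[-0.21,0.11,0.03],"dr":[0,0,-49]},
    {"offset":[-0.24,0.125,0.04],"dr":[0,0,-56]},
    {"offset":[-0.27,0.14,0.05],"dr":[0,0,-63]},
    {"offset":[-0.3,0.155,0.06],"dr":[0,0,-70]},
    {"offset":[-0.32,0.165,0.07],"dr":[0,0,-77]},
    {"offset":[-0.339,0.174,0.08],"dr":[0,0,-84]},
    {"offset":[-0.339,0.174,0.08],"dr":[0,0,-91]},
    {"offset":[-0.339,0.174,0.08],"dr":[0,0,-98]},
    {"offset":[-0.339,0.174,0.08],"dr":[0,0,-105]},
    {"offset":[-0.339,0.174,0.08],"dr":[0,0,-111.2]},
    {"offset":[-0.339,0.174,0.08],"dr":[0,0,-111.2]},
    {"offset":[-0.339,0.174,0.08],"dr":[0,0,-111.2]},
  ],
  gripper=-1,
)

```text
time_s: 18.6
position: [0.6086, -0.1437, 0.1265]
tcp_rot: [[-0.999, 0.053, -0.003], [0.053, 0.999, -0.002], [0.003, -0.002, -1.0]]
force: [0.3, 0.6, -0.4]
opening: 0.997
grasp_force: 0.0
```

Run:
```python
from h import *
st();snap("side","s7")
go(((.611,-.1435,.03),177.2,0))
d=np.load("pics/side.npz")["im"]
m=cv2.inRange(cv2.cvtColor(d,cv2.COLOR_BGR2HSV),(24,120,60),(34,255,255)); n,l,s,c=cv2.connectedComponentsWithStats(m)
print([(c[i].round(1),s[i].tolist()) for i in range(1,n) if s[i][4]>40],w2px("side",[.611,-.1435,.025]),w2px("side",[.611,-.1435,.05]))
```

```text
t 18.6 grip pt [ 0.6087 -0.1436  0.1452] x [-1.    0.05  0.  ] z [-0. -0. -1.] q [ -23.   37.   87.   -0.   56. -110.] op 0.997 gf 0.0 F [ 0.3  0.6 -0.4]
[-0.002, 0.001, 0.116] [-0.1, -0.1, -0.2]
[(array([262. , 202.5]), [255, 193, 16, 19, 193])] [263.75323963 201.39081687] [263.44267467 197.02595383]
```

Request:
servo_tool(
  targets=[
    {"offset":[-0.002,0.001,0.03],"dr":[0,0,0]},
    {"offset":[-0.002,0.001,0.06],"dr":[0,0,0]},
    {"offset":[-0.002,0.001,0.09],"dr":[0,0,0]},
    {"offset":[-0.002,0.001,0.105],"dr":[0,0,0]},
    {"offset":[-0.002,0.001,0.115],"dr":[0,0,0]},
    {"offset":[-0.002,0.001,0.115],"dr":[0,0,0]},
    {"offset":[-0.002,0.001,0.115],"dr":[0,0,0]},
  ],
)

```text
time_s: 19.23
position: [0.6118, -0.1438, 0.0129]
tcp_rot: [[-0.999, 0.051, -0.0], [0.051, 0.999, -0.003], [0.0, -0.003, -1.0]]
force: [-0.4, 0.2, 0.8]
opening: 1.0
grasp_force: 0.0
```

Request:
servo_tool(
  targets=[
    {"offset":[0,0,0],"dr":[0,0,0]},
    {"offset":[0,0,0],"dr":[0,0,0]},
    {"offset":[0,0,0],"dr":[0,0,0]},
    {"offset":[0,0,0],"dr":[0,0,0]},
    {"offset":[0,0,0],"dr":[0,0,0]},
    {"offset":[0,0,0],"dr":[0,0,0]},
    {"offset":[0,0,0],"dr":[0,0,0]},
  ],
  gripper=1,
)

```text
time_s: 19.82
position: [0.6121, -0.1438, 0.0139]
tcp_rot: [[-0.999, 0.051, 0.001], [0.051, 0.999, -0.003], [-0.001, -0.003, -1.0]]
force: [-0.6, 2.0, 5.6]
opening: 0.714
grasp_force: 29.8
```

Run:
```python
from h import *
st(); go(((.42,-.03,.16),90,0),((.42,-.03,.16),0,0))
```

```text
t 19.82 grip pt [ 0.6121 -0.1438  0.0326] x [-1.    0.05 -0.  ] z [ 0. -0. -1.] q [ -23.   46.   89.   -0.   44. -110.] op 0.714 gf 29.8 F [-0.6  2.   5.6]
[0.198, 0.104, -0.128] [-0.1, 0.2, 87.1]
[0.198, 0.104, -0.128] [0.1, 0.3, 177.1]
```

Request:
servo_tool(
  targets=[
    {"offset":[0,0,-0.04],"dr":[0,0,0]},
    {"offset":[0,0,-0.08],"dr":[0,0,0]},
    {"offset":[0,0,-0.12],"dr":[0,0,7]},
    {"offset":[0.02,0.01,-0.128],"dr":[0,0,14]},
    {"offset":[0.04,0.02,-0.128],"dr":[0,0,21]},
    {"offset":[0.06,0.03,-0.128],"dr":[0,0,28]},
    {"offset":[0.08,0.04,-0.128],"dr":[0,0,35]},
    {"offset":[0.1,0.05,-0.128],"dr":[0,0,42]},
    {"offset":[0.12,0.06,-0.128],"dr":[0,0,49]},
    {"offset":[0.14,0.07,-0.128],"dr":[0,0,56]},
    {"offset":[0.16,0.08,-0.128],"dr":[0,0,63]},
    {"offset":[0.18,0.094,-0.128],"dr":[0,0,70]},
    {"offset":[0.19,0.1,-0.128],"dr":[0,0,77]},
    {"offset":[0.198,0.104,-0.128],"dr":[0,0,84]},
    {"offset":[0.198,0.104,-0.128],"dr":[0,0,91]},
    {"offset":[0.198,0.104,-0.128],"dr":[0,0,98]},
    {"offset":[0.198,0.104,-0.128],"dr":[0,0,105]},
    {"offset":[0.198,0.104,-0.128],"dr":[0,0,112]},
    {"offset":[0.198,0.104,-0.128],"dr":[0,0,118]},
    {"offset":[0.198,0.104,-0.128],"dr":[0,0,118]},
  ],
)

```text
time_s: 21.48
position: [0.419, -0.0297, 0.1404]
tcp_rot: [[0.515, 0.857, -0.0], [0.857, -0.515, -0.003], [-0.003, 0.001, -1.0]]
force: [1.3, 0.4, -1.7]
opening: 0.707
grasp_force: 29.8
```

Request:
servo_tool(
  targets=[
    {"offset":[0,0,0],"dr":[0,0,7]},
    {"offset":[0,0,0],"dr":[0,0,14]},
    {"offset":[0,0,0],"dr":[0,0,21]},
    {"offset":[0,0,0],"dr":[0,0,28]},
    {"offset":[0,0,0],"dr":[0,0,35]},
    {"offset":[0,0,0],"dr":[0,0,42]},
    {"offset":[0,0,0],"dr":[0,0,49]},
    {"offset":[0,0,0],"dr":[0,0,56]},
    {"offset":[0,0,0],"dr":[0,0,59]},
    {"offset":[0,0,0],"dr":[0,0,59]},
    {"offset":[0,0,0],"dr":[0,0,59]},
  ],
)

```text
time_s: 22.4
position: [0.4191, -0.0297, 0.1405]
tcp_rot: [[1.0, 0.005, -0.0], [0.005, -1.0, -0.003], [-0.0, 0.003, -1.0]]
force: [-0.5, -0.1, -2.3]
opening: 0.712
grasp_force: 29.8
```

Run:
```python
from h import *
st(); go(((.42,-.03,.13),0,-35),((.42,-.03,.12),0,-70),((.42,-.03,.036),0,-70))
```

```text
t 22.4 grip pt [ 0.4191 -0.0296  0.1592] x [ 1.    0.01 -0.  ] z [-0. -0. -1.] q [-19.  23. 115.  -0.  41.  71.] op 0.712 gf 29.8 F [-0.5 -0.1 -2.3]
[-0.01, 0.0, 0.026] [0.3, -35.0, 0.2]
[-0.017, 0.0, 0.027] [0.4, -70.0, 0.2]
[-0.017, -0.0, 0.111] [0.4, -70.0, 0.2]
```

Request:
servo_tool(
  targets=[
    {"offset":[-0.003,0,0.01],"dr":[0,-7,0]},
    {"offset":[-0.005,0,0.015],"dr":[0,-14,0]},
    {"offset":[-0.007,0,0.02],"dr":[0,-21,0]},
    {"offset":[-0.009,0,0.024],"dr":[0,-28,0]},
    {"offset":[-0.01,0,0.026],"dr":[0,-35,0]},
    {"offset":[-0.012,0,0.026],"dr":[0,-42,0]},
    {"offset":[-0.014,0,0.026],"dr":[0,-49,0]},
    {"offset":[-0.015,0,0.026],"dr":[0,-56,0]},
    {"offset":[-0.016,0,0.027],"dr":[0,-63,0]},
    {"offset":[-0.017,0,0.027],"dr":[0,-70,0]},
    {"offset":[-0.017,0,0.05],"dr":[0,-70,0]},
    {"offset":[-0.017,0,0.075],"dr":[0,-70,0]},
    {"offset":[-0.017,0,0.095],"dr":[0,-70,0]},
    {"offset":[-0.017,0,0.105],"dr":[0,-70,0]},
    {"offset":[-0.017,0,0.11],"dr":[0,-70,0]},
    {"offset":[-0.017,0,0.112],"dr":[0,-70,0]},
    {"offset":[-0.017,0,0.112],"dr":[0,-70,0]},
    {"offset":[-0.017,0,0.112],"dr":[0,-70,0]},
  ],
)

```text
time_s: 23.9
position: [0.4028, -0.0302, 0.0295]
tcp_rot: [[0.344, 0.002, -0.939], [-0.002, -1.0, -0.003], [-0.939, 0.003, -0.344]]
force: [-0.1, -0.8, -2.7]
opening: 0.713
grasp_force: 29.8
```

Run:
```python
from h import *
st(); snap("side","s8")
d=np.load("pics/side.npz")["im"][190:260,260:350].astype(int); r=(d[...,2]>200)&(d[...,1]<80); ys,xs=np.nonzero(r); print("red",r.sum(),xs.mean()+260 if len(xs) else None,ys.mean()+190 if len(ys) else None)
y=(d[...,2]>150)&(d[...,1]>130)&(d[...,0]<90); w=(d.min(2)>170); print("yellow",y.sum(),"white",w.sum())
```

```text
t 23.9 grip pt [ 0.4204 -0.0301  0.0359] x [ 0.34 -0.   -0.94] z [-0.94 -0.   -0.34] q [-12.  66.  77. -12. 106.  83.] op 0.713 gf 29.8 F [-0.1 -0.8 -2.7]
red 0 None None
yellow 238 white 27
```

No spot is up after the first tip, so the label was underneath and is now on the near side. I'll release, stand the fingers upright and tip once more.

Request:
servo_tool(
  targets=[
    {"offset":[0,0,0],"dr":[0,0,0]},
    {"offset":[0,0,0],"dr":[0,0,0]},
    {"offset":[0,0,0],"dr":[0,0,0]},
    {"offset":[0,0,0],"dr":[0,0,0]},
    {"offset":[0,0,0],"dr":[0,0,0]},
    {"offset":[0,0,0],"dr":[0,0,0]},
    {"offset":[0,0,0],"dr":[0,0,0]},
    {"offset":[0,0,0],"dr":[0,0,0]},
  ],
  gripper=-1,
)

```text
time_s: 24.62
position: [0.4022, -0.0301, 0.0287]
tcp_rot: [[0.342, 0.002, -0.94], [-0.002, -1.0, -0.003], [-0.94, 0.003, -0.342]]
force: [-0.2, 0.0, 0.1]
opening: 0.995
grasp_force: 0.0
```

Run:
```python
from h import *
st(); snap("side","s9")
d=np.load("pics/side.npz")["im"]; print(w2px("side",[.42,-.03,.05])); cv2.imwrite("pics/c7.png",cv2.resize(d[190:260,260:350],None,fx=6,fy=6,interpolation=cv2.INTER_CUBIC))
go(((.42,-.03,.034),0,-35),((.422,-.03,.03),0,0))
```

```text
t 24.62 grip pt [ 0.4198 -0.03    0.035 ] x [ 0.34 -0.   -0.94] z [-0.94 -0.   -0.34] q [-12.  66.  77. -12. 106.  83.] op 0.995 gf 0.0 F [-0.2  0.   0.1]
[307.86743294 225.00432497]
[0.012, -0.0, -0.003] [0.2, 35.0, -0.1]
[0.023, -0.0, -0.013] [0.2, 70.0, -0.0]
```

View pics/c7.png

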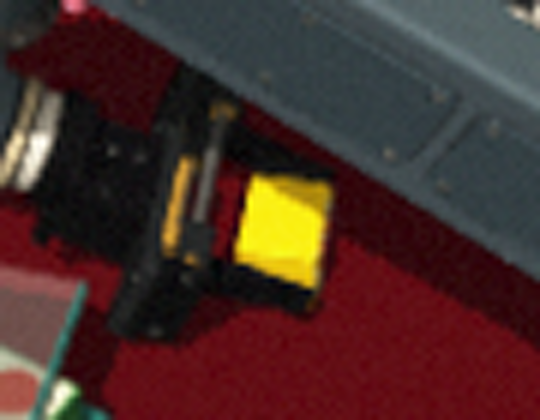

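The yellow tin lies flat with a thin white edge on its near side, so the label is there as expected. Standing the fingers up and regrasping.

Request:
servo_tool(
  targets=[
    {"offset":[0.003,0,-0.001],"dr":[0,7,0]},
    {"offset":[0.006,0,-0.002],"dr":[0,14,0]},
    {"offset":[0.008,0,-0.003],"dr":[0,21,0]},
    {"offset":[0.01,0,-0.004],"dr":[0,28,0]},
    {"offset":[0.013,0,-0.005],"dr":[0,35,0]},
    {"offset":[0.015,0,-0.007],"dr":[0,42,0]},
    {"offset":[0.018,0,-0.009],"dr":[0,49,0]},
    {"offset":[0.02,0,-0.011],"dr":[0,56,0]},
    {"offset":[0.022,0,-0.012],"dr":[0,63,0]},
    {"offset":[0.023,0,-0.013],"dr":[0,70,0]},
    {"offset":[0.023,0,-0.013],"dr":[0,70,0]},
    {"offset":[0.023,0,-0.013],"dr":[0,70,0]},
    {"offset":[0.023,0,-0.013],"dr":[0,70,0]},
  ],
)

```text
time_s: 25.75
position: [0.4239, -0.0306, 0.0114]
tcp_rot: [[1.0, 0.002, -0.0], [0.002, -1.0, -0.004], [-0.0, 0.004, -1.0]]
force: [0.4, -0.2, 0.6]
opening: 0.998
grasp_force: 0.0
```

Request:
servo_tool(
  targets=[
    {"offset":[0,0,0],"dr":[0,0,0]},
    {"offset":[0,0,0],"dr":[0,0,0]},
    {"offset":[0,0,0],"dr":[0,0,0]},
    {"offset":[0,0,0],"dr":[0,0,0]},
    {"offset":[0,0,0],"dr":[0,0,0]},
    {"offset":[0,0,0],"dr":[0,0,0]},
    {"offset":[0,0,0],"dr":[0,0,0]},
    {"offset":[0,0,-0.03],"dr":[0,0,0]},
    {"offset":[0,0,-0.06],"dr":[0,0,0]},
    {"offset":[0,0,-0.09],"dr":[0,0,0]},
    {"offset":[0,0,-0.12],"dr":[0,0,0]},
    {"offset":[0,0,-0.13],"dr":[0,0,0]},
    {"offset":[0,0,-0.13],"dr":[0,0,0]},
  ],
  gripper=1,
)

```text
time_s: 26.83
position: [0.4237, -0.03, 0.1438]
tcp_rot: [[1.0, 0.002, 0.006], [0.002, -1.0, -0.005], [0.006, 0.005, -1.0]]
force: [-1.6, 0.0, -2.0]
opening: 0.71
grasp_force: 29.9
```

Run:
```python
from h import *
st(); go(((.42,-.03,.13),0,-35),((.42,-.03,.12),0,-70),((.42,-.03,.036),0,-70))
```

```text
t 26.83 grip pt [ 0.4236 -0.0299  0.1625] x [1.   0.   0.01] z [ 0.01 -0.01 -1.  ] q [-19.  23. 115.  -0.  42.  71.] op 0.71 gf 29.9 F [-1.6  0.  -2. ]
[-0.015, -0.0, 0.029] [0.3, -35.3, 0.0]
[-0.021, -0.0, 0.03] [0.3, -70.3, -0.1]
[-0.022, -0.001, 0.114] [0.3, -70.3, -0.1]
```

Request:
servo_tool(
  targets=[
    {"offset":[-0.003,0,0.01],"dr":[0,-7,0]},
    {"offset":[-0.006,0,0.015],"dr":[0,-14,0]},
    {"offset":[-0.009,0,0.02],"dr":[0,-21,0]},
    {"offset":[-0.012,0,0.025],"dr":[0,-28,0]},
    {"offset":[-0.015,0,0.028],"dr":[0,-35,0]},
    {"offset":[-0.017,0,0.028],"dr":[0,-42,0]},
    {"offset":[-0.018,0,0.028],"dr":[0,-49,0]},
    {"offset":[-0.019,0,0.028],"dr":[0,-56,0]},
    {"offset":[-0.02,0,0.03],"dr":[0,-63,0]},
    {"offset":[-0.021,0,0.03],"dr":[0,-70,0]},
    {"offset":[-0.021,0,0.05],"dr":[0,-70,0]},
    {"offset":[-0.021,0,0.075],"dr":[0,-70,0]},
    {"offset":[-0.021,0,0.095],"dr":[0,-70,0]},
    {"offset":[-0.021,0,0.105],"dr":[0,-70,0]},
    {"offset":[-0.021,0,0.112],"dr":[0,-70,0]},
    {"offset":[-0.021,0,0.114],"dr":[0,-70,0]},
    {"offset":[-0.021,0,0.114],"dr":[0,-70,0]},
    {"offset":[-0.021,0,0.114],"dr":[0,-70,0]},
  ],
)

```text
time_s: 28.33
position: [0.4004, -0.0298, 0.0288]
tcp_rot: [[0.339, 0.002, -0.941], [-0.002, -1.0, -0.003], [-0.941, 0.003, -0.339]]
force: [-1.9, 1.0, 3.7]
opening: 0.708
grasp_force: 29.9
```

Request:
servo_tool(
  targets=[
    {"offset":[0,0,0],"dr":[0,0,0]},
    {"offset":[0,0,0],"dr":[0,0,0]},
    {"offset":[0,0,0],"dr":[0,0,0]},
    {"offset":[0,0,0],"dr":[0,0,0]},
    {"offset":[0,0,0],"dr":[0,0,0]},
    {"offset":[0,0,0],"dr":[0,0,0]},
    {"offset":[0,0,0],"dr":[0,0,0]},
    {"offset":[0,0,0],"dr":[0,0,0]},
  ],
  gripper=-1,
)

```text
time_s: 29.0
position: [0.4014, -0.0301, 0.0274]
tcp_rot: [[0.342, 0.002, -0.94], [-0.002, -1.0, -0.003], [-0.94, 0.003, -0.342]]
force: [0.7, -0.2, -0.0]
opening: 0.994
grasp_force: 0.0
```

Run:
```python
from h import *
st(); snap("side","s10")
D=np.load("pics/side.npz")["im"]; d=D[190:260,260:350].astype(int); r=(d[...,2]>200)&(d[...,1]<80); ys,xs=np.nonzero(r); print("red",r.sum(),xs.mean()+260 if len(xs) else None,ys.mean()+190 if len(ys) else None)
if len(xs): print(px2w("side",(xs.mean()+260,ys.mean()+190),.05))
cv2.imwrite("pics/c8.png",cv2.resize(D[190:330,200:350],None,fx=4,fy=4,interpolation=cv2.INTER_CUBIC))
go(((.42,-.03,.034),0,-35),((.422,-.03,.03),0,0))
```

```text
t 29.0 grip pt [ 0.419  -0.03    0.0338] x [ 0.34 -0.   -0.94] z [-0.94 -0.   -0.34] q [-12.  66.  77. -12. 106.  83.] op 0.994 gf 0.0 F [ 0.7 -0.2 -0. ]
red 34 306.38235294117646 225.35294117647058
[ 0.42517382 -0.02745996  0.05      ]
[0.011, -0.0, -0.004] [0.2, 35.0, -0.1]
[0.022, -0.0, -0.014] [0.2, 70.0, -0.0]
```

View pics/c8.png

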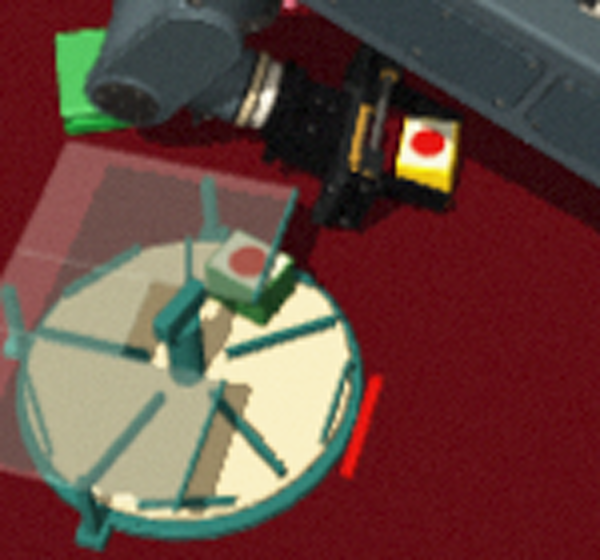

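Yellow now has its spot up, green has rotated away, and an empty bay is clicked in at the opening. Regrasping and loading yellow.

Request:
servo_tool(
  targets=[
    {"offset":[0.004,-0.001,-0.001],"dr":[0,7,0]},
    {"offset":[0.007,-0.001,-0.002],"dr":[0,14,0]},
    {"offset":[0.009,-0.001,-0.003],"dr":[0,21,0]},
    {"offset":[0.011,-0.001,-0.004],"dr":[0,28,0]},
    {"offset":[0.014,-0.001,-0.006],"dr":[0,35,0]},
    {"offset":[0.016,-0.001,-0.008],"dr":[0,42,0]},
    {"offset":[0.019,-0.001,-0.01],"dr":[0,49,0]},
    {"offset":[0.021,-0.001,-0.012],"dr":[0,56,0]},
    {"offset":[0.023,-0.001,-0.014],"dr":[0,63,0]},
    {"offset":[0.024,-0.001,-0.015],"dr":[0,70,0]},
    {"offset":[0.024,-0.001,-0.015],"dr":[0,70,0]},
    {"offset":[0.024,-0.001,-0.015],"dr":[0,70,0]},
    {"offset":[0.024,-0.001,-0.015],"dr":[0,70,0]},
  ],
)

```text
time_s: 30.13
position: [0.4252, -0.0296, 0.01]
tcp_rot: [[1.0, 0.002, -0.0], [0.002, -1.0, -0.004], [-0.0, 0.004, -1.0]]
force: [0.4, 0.5, -0.4]
opening: 1.003
grasp_force: 0.0
```

Request:
servo_tool(
  targets=[
    {"offset":[0,0,0],"dr":[0,0,0]},
    {"offset":[0,0,0],"dr":[0,0,0]},
    {"offset":[0,0,0],"dr":[0,0,0]},
    {"offset":[0,0,0],"dr":[0,0,0]},
    {"offset":[0,0,0],"dr":[0,0,0]},
    {"offset":[0,0,0],"dr":[0,0,0]},
    {"offset":[0,0,0],"dr":[0,0,0]},
  ],
  gripper=1,
)

```text
time_s: 30.72
position: [0.4236, -0.029, 0.0099]
tcp_rot: [[1.0, 0.002, -0.0], [0.002, -1.0, -0.003], [-0.0, 0.003, -1.0]]
force: [-0.2, -0.3, -3.3]
opening: 0.711
grasp_force: 30.0
```

Run:
```python
from h import *
st(); go(((.42,.12,.16),-5.9,0),((.495,.244,.16),-5.9,0))
```

```text
t 30.72 grip pt [ 0.4236 -0.0289  0.0286] x [ 1.  0. -0.] z [-0. -0. -1.] q [-19.  40. 119.  -1.  20.  71.] op 0.711 gf 30.0 F [-0.2 -0.3 -3.3]
[-0.003, -0.149, -0.132] [0.2, 0.0, 6.0]
[0.072, -0.272, -0.132] [0.2, 0.0, 6.0]
```

Request:
servo_tool(
  targets=[
    {"offset":[0,0,-0.04],"dr":[0,0,0]},
    {"offset":[0,0,-0.08],"dr":[0,0,0]},
    {"offset":[0,0,-0.12],"dr":[0,0,0]},
    {"offset":[0,-0.04,-0.132],"dr":[0,0,1]},
    {"offset":[0,-0.08,-0.132],"dr":[0,0,2]},
    {"offset":[0,-0.12,-0.132],"dr":[0,0,4]},
    {"offset":[0,-0.16,-0.132],"dr":[0,0,6]},
    {"offset":[0.025,-0.19,-0.132],"dr":[0,0,6]},
    {"offset":[0.045,-0.22,-0.132],"dr":[0,0,6]},
    {"offset":[0.06,-0.25,-0.132],"dr":[0,0,6]},
    {"offset":[0.072,-0.272,-0.132],"dr":[0,0,6]},
    {"offset":[0.072,-0.272,-0.132],"dr":[0,0,6]},
    {"offset":[0.072,-0.272,-0.132],"dr":[0,0,6]},
    {"offset":[0.072,-0.272,-0.132],"dr":[0,0,6]},
  ],
)

```text
time_s: 31.88
position: [0.4934, 0.2429, 0.1404]
tcp_rot: [[0.995, -0.102, -0.003], [-0.102, -0.995, -0.004], [-0.003, 0.005, -1.0]]
force: [-1.0, 0.4, -1.8]
opening: 0.71
grasp_force: 30.0
```

Run:
```python
from h import *
st(); go(((.495,.244,.0555),-5.9,0))
```

```text
t 31.88 grip pt [0.4934 0.243  0.1591] x [ 0.99 -0.1  -0.  ] z [-0. -0. -1.] q [ 15.  31.  97.  -0.  52. 111.] op 0.71 gf 30.0 F [-1.   0.4 -1.8]
[0.002, -0.002, 0.104] [0.3, 0.2, 0.0]
```

Request:
servo_tool(
  targets=[
    {"offset":[0.002,-0.001,0.03],"dr":[0,0,0]},
    {"offset":[0.002,-0.001,0.06],"dr":[0,0,0]},
    {"offset":[0.002,-0.001,0.08],"dr":[0,0,0]},
    {"offset":[0.002,-0.001,0.09],"dr":[0,0,0]},
    {"offset":[0.002,-0.001,0.097],"dr":[0,0,0]},
    {"offset":[0.002,-0.001,0.102],"dr":[0,0,0]},
    {"offset":[0.002,-0.001,0.104],"dr":[0,0,0]},
    {"offset":[0.002,-0.001,0.104],"dr":[0,0,0]},
    {"offset":[0.002,-0.001,0.104],"dr":[0,0,0]},
  ],
)

```text
time_s: 32.63
position: [0.4979, 0.2441, 0.0381]
tcp_rot: [[0.995, -0.103, 0.002], [-0.103, -0.995, -0.003], [0.002, 0.003, -1.0]]
force: [-0.3, -0.0, -1.8]
opening: 0.708
grasp_force: 30.0
```

Run:
```python
from h import *
st()
```

```text
t 32.63 grip pt [0.4978 0.2441 0.0568] x [ 0.99 -0.1   0.  ] z [ 0. -0. -1.] q [ 15.  41. 100.  -0.  39. 111.] op 0.708 gf 30.0 F [-0.3 -0.  -1.8]
```

Request:
servo_tool(
  targets=[
    {"offset":[0,0,0.002],"dr":[0,0,0]},
    {"offset":[0,0,0.002],"dr":[0,0,0]},
    {"offset":[0,0,0.002],"dr":[0,0,0]},
  ],
)

```text
time_s: 32.88
position: [0.498, 0.2442, 0.0359]
tcp_rot: [[0.995, -0.102, 0.002], [-0.102, -0.995, -0.003], [0.002, 0.003, -1.0]]
force: [-0.4, -0.3, 1.3]
opening: 0.711
grasp_force: 30.0
```

Request:
servo_tool(
  targets=[
    {"offset":[0,0,0],"dr":[0,0,0]},
    {"offset":[0,0,0],"dr":[0,0,0]},
    {"offset":[0,0,0],"dr":[0,0,0]},
    {"offset":[0,0,0],"dr":[0,0,0]},
    {"offset":[0,0,0],"dr":[0,0,0]},
    {"offset":[0,0,0],"dr":[0,0,0]},
    {"offset":[0,0,0],"dr":[0,0,0]},
    {"offset":[0,0,-0.03],"dr":[0,0,0]},
    {"offset":[0,0,-0.07],"dr":[0,0,0]},
    {"offset":[0,0,-0.11],"dr":[0,0,0]},
    {"offset":[0,0,-0.15],"dr":[0,0,0]},
    {"offset":[-0.04,0,-0.17],"dr":[0,0,0]},
    {"offset":[-0.08,0,-0.17],"dr":[0,0,0]},
    {"offset":[-0.08,0.04,-0.17],"dr":[0,0,0]},
    {"offset":[-0.08,0.08,-0.17],"dr":[0,0,0]},
    {"offset":[-0.08,0.12,-0.17],"dr":[0,0,0]},
    {"offset":[-0.08,0.16,-0.17],"dr":[0,0,0]},
    {"offset":[-0.08,0.2,-0.17],"dr":[0,0,0]},
    {"offset":[-0.08,0.2,-0.17],"dr":[0,0,0]},
  ],
  gripper=-1,
)

```text
time_s: 34.47
position: [0.397, 0.0481, 0.206]
tcp_rot: [[0.994, -0.11, 0.0], [-0.11, -0.994, -0.006], [0.001, 0.006, -1.0]]
force: [-1.2, -0.2, 0.5]
opening: 1.001
grasp_force: 0.0
```

Run:
```python
from h import *
st(); snap("top","t11"); snap("side","s11")
a=cv2.imread("pics/t11.png")[60:400,60:480]; b=cv2.imread("pics/s11.png")[90:360,130:520]
cv2.imwrite("pics/c9.png",np.hstack([cv2.resize(a,(400,324)),cv2.resize(b,(400,277))[:277]if 0 else cv2.resize(b,(400,324))]))
go(((.591,.2345,.2),66.1,0),((.591,.2345,.126),66.1,0))
```

```text
t 34.47 grip pt [0.397  0.0482 0.2247] x [ 0.99 -0.11  0.  ] z [ 0.   -0.01 -1.  ] q [ -9.  14. 114.  -0.  52.  88.] op 1.001 gf 0.0 F [-1.2 -0.2  0.5]
[0.173, -0.202, 0.024] [0.2, 0.1, -72.3]
[0.173, -0.202, 0.098] [0.2, 0.1, -72.3]
```

View pics/c9.png

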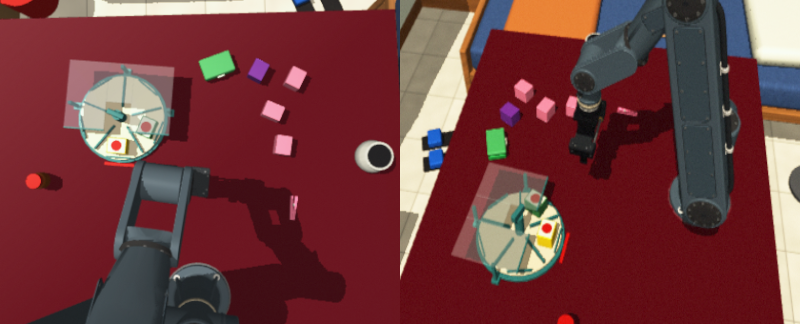

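Both tins are loaded with their spots up, and no other blue or grey tin is anywhere on the table. One more click of the knob is left.

Request:
servo_tool(
  targets=[
    {"offset":[0.02,-0.02,0.0],"dr":[0,0,-7]},
    {"offset":[0.04,-0.045,0.0],"dr":[0,0,-14]},
    {"offset":[0.06,-0.07,0.0],"dr":[0,0,-21]},
    {"offset":[0.08,-0.095,0.0],"dr":[0,0,-28]},
    {"offset":[0.1,-0.12,0.01],"dr":[0,0,-35]},
    {"offset":[0.12,-0.145,0.01],"dr":[0,0,-42]},
    {"offset":[0.14,-0.165,0.02],"dr":[0,0,-49]},
    {"offset":[0.16,-0.185,0.02],"dr":[0,0,-56]},
    {"offset":[0.173,-0.202,0.02],"dr":[0,0,-63]},
    {"offset":[0.173,-0.202,0.02],"dr":[0,0,-70]},
    {"offset":[0.173,-0.202,0.02],"dr":[0,0,-72.3]},
    {"offset":[0.173,-0.202,0.02],"dr":[0,0,-72.3]},
    {"offset":[0.173,-0.202,0.05],"dr":[0,0,-72.3]},
    {"offset":[0.173,-0.202,0.08],"dr":[0,0,-72.3]},
    {"offset":[0.173,-0.202,0.098],"dr":[0,0,-72.3]},
    {"offset":[0.173,-0.202,0.098],"dr":[0,0,-72.3]},
    {"offset":[0.173,-0.202,0.098],"dr":[0,0,-72.3]},
  ],
  gripper=-0.2,
)

```text
time_s: 35.98
position: [0.5886, 0.2376, 0.1063]
tcp_rot: [[0.4, 0.917, -0.003], [0.917, -0.4, -0.004], [-0.004, -0.001, -1.0]]
force: [-0.6, -0.3, -0.4]
opening: 0.599
grasp_force: 0.0
```

Request:
servo_tool(
  targets=[
    {"offset":[0,0,0],"dr":[0,0,0]},
    {"offset":[0,0,0],"dr":[0,0,0]},
    {"offset":[0,0,0],"dr":[0,0,0]},
    {"offset":[0,0,0],"dr":[0,0,0]},
    {"offset":[0,0,0],"dr":[0,0,0]},
    {"offset":[0,0,0],"dr":[0,0,0]},
    {"offset":[0,0,0],"dr":[0,0,0]},
    {"offset":[0,0,0],"dr":[0,0,0]},
    {"offset":[0,0,0],"dr":[0,0,0]},
  ],
  gripper=1,
)

```text
time_s: 36.73
position: [0.5941, 0.2351, 0.1081]
tcp_rot: [[0.4, 0.916, 0.008], [0.916, -0.4, -0.005], [-0.001, 0.01, -1.0]]
force: [6.7, -4.3, -3.1]
opening: 0.182
grasp_force: 30.0
```

Request:
servo_tool(
  targets=[
    {"offset":[0,0,0],"dr":[0,0,-5]},
    {"offset":[0,0,0],"dr":[0,0,-10]},
    {"offset":[0,0,0],"dr":[0,0,-15]},
    {"offset":[0,0,0],"dr":[0,0,-20]},
    {"offset":[0,0,0],"dr":[0,0,-25]},
    {"offset":[0,0,0],"dr":[0,0,-30]},
    {"offset":[0,0,0],"dr":[0,0,-35]},
    {"offset":[0,0,0],"dr":[0,0,-40]},
    {"offset":[0,0,0],"dr":[0,0,-45]},
    {"offset":[0,0,0],"dr":[0,0,-50]},
    {"offset":[0,0,0],"dr":[0,0,-55]},
    {"offset":[0,0,0],"dr":[0,0,-60]},
    {"offset":[0,0,0],"dr":[0,0,-65]},
    {"offset":[0,0,0],"dr":[0,0,-70]},
    {"offset":[0,0,0],"dr":[0,0,-72]},
    {"offset":[0,0,0],"dr":[0,0,-72]},
    {"offset":[0,0,0],"dr":[0,0,-72]},
  ],
)

```text
time_s: 38.15
position: [0.5947, 0.2353, 0.1081]
tcp_rot: [[-0.748, 0.664, 0.01], [0.664, 0.748, -0.004], [-0.01, 0.003, -1.0]]
force: [7.7, -4.3, -3.2]
opening: 0.181
grasp_force: 30.0
```

Request:
servo_tool(
  targets=[
    {"offset":[0,0,0],"dr":[0,0,0]},
    {"offset":[0,0,0],"dr":[0,0,0]},
    {"offset":[0,0,0],"dr":[0,0,0]},
    {"offset":[0,0,0],"dr":[0,0,0]},
    {"offset":[0,0,-0.03],"dr":[0,0,0]},
    {"offset":[0,0,-0.06],"dr":[0,0,0]},
    {"offset":[0,0,-0.1],"dr":[0,0,0]},
    {"offset":[0,0,-0.14],"dr":[0,0,0]},
    {"offset":[0.04,0,-0.14],"dr":[0,0,0]},
    {"offset":[0.08,0.04,-0.14],"dr":[0,0,0]},
    {"offset":[0.1,0.08,-0.14],"dr":[0,0,0]},
    {"offset":[0.12,0.12,-0.14],"dr":[0,0,0]},
    {"offset":[0.12,0.12,-0.14],"dr":[0,0,0]},
    {"offset":[0.12,0.12,-0.14],"dr":[0,0,0]},
  ],
  gripper=-0.2,
)

```text
time_s: 39.32
position: [0.5792, 0.4116, 0.2462]
tcp_rot: [[-0.751, 0.66, 0.001], [0.66, 0.751, -0.001], [-0.001, 0.0, -1.0]]
force: [0.8, -0.2, 0.6]
opening: 0.6
grasp_force: 0.0
```

Run:
```python
from h import *
st(); snap("top","t12"); snap("side","s12")
u=w2px("side",[.53,.24,.05]).astype(int); v=w2px("top",[.53,.24,.05]).astype(int)
a=cv2.imread("pics/s12.png")[u[1]-75:u[1]+75,u[0]-65:u[0]+65]; b=cv2.imread("pics/t12.png")[v[1]-75:v[1]+75,v[0]-65:v[0]+65]
cv2.imwrite("pics/c10.png",cv2.resize(np.hstack([a,b]),None,fx=3,fy=3,interpolation=cv2.INTER_CUBIC))
```

```text
t 39.32 grip pt [0.5792 0.4116 0.2649] x [-0.75  0.66 -0.  ] z [ 0. -0. -1.] q [ 26.  36.  67.  -0.  77. -22.] op 0.6 gf 0.0 F [ 0.8 -0.2  0.6]
```

View pics/c10.png

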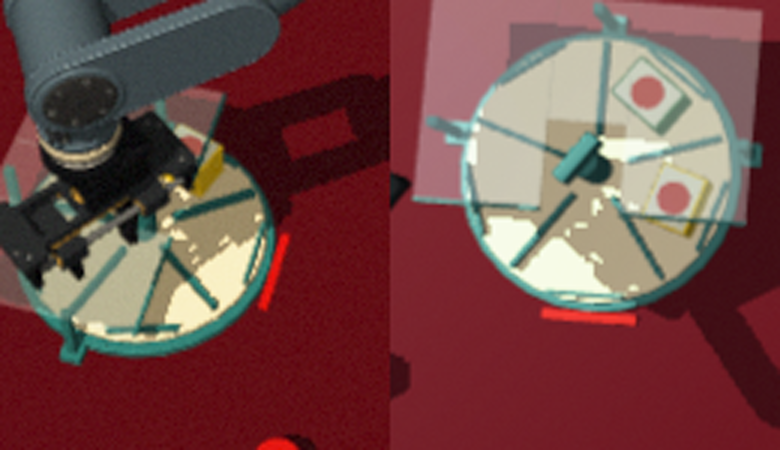

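Both tins sit spot up in separate bays, and an empty bay is clicked in at the opening. The gripper is clear. I'll let it settle, then hand in.

Request:
servo_tool(
  targets=[
    {"offset":[0,0,-0.03],"dr":[0,0,0]},
    {"offset":[0,0,-0.03],"dr":[0,0,0]},
    {"offset":[0,0,-0.03],"dr":[0,0,0]},
    {"offset":[0,0,-0.03],"dr":[0,0,0]},
    {"offset":[0,0,-0.03],"dr":[0,0,0]},
    {"offset":[0,0,-0.03],"dr":[0,0,0]},
    {"offset":[0,0,-0.03],"dr":[0,0,0]},
    {"offset":[0,0,-0.03],"dr":[0,0,0]},
    {"offset":[0,0,-0.03],"dr":[0,0,0]},
    {"offset":[0,0,-0.03],"dr":[0,0,0]},
    {"offset":[0,0,-0.03],"dr":[0,0,0]},
    {"offset":[0,0,-0.03],"dr":[0,0,0]},
  ],
)

```text
time_s: 40.42
position: [0.5798, 0.4066, 0.2766]
tcp_rot: [[-0.748, 0.664, 0.0], [0.664, 0.748, -0.003], [-0.002, -0.002, -1.0]]
force: [-0.5, 0.2, 0.5]
opening: 0.598
grasp_force: 0.0
```

```bash
python3 -c "
from rig import ticket; print(ticket.hand_in())"
```

```text
the job is handed in; nothing more can be done
None
```

The green and yellow tins, the only two on the table, are flat in separate bays with their red spots up; an empty bay is clicked in at the opening, and the job is handed in at about 40 s with no verdict returned.

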